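# Seat a controller card in the goods-in test rack

## Robot

A 7-joint arm with a two-finger parallel gripper is mounted at the origin on the work surface. World frame = base frame: x ahead of the robot, y to its left, z up, the work surface at z = 0. Lengths are in m, angles in rad, forces in N, time in s.
With the tool pointing down it reaches from about 0.425 to 0.875 m from the base axis. Payload 4.7 kg.
Tool frame: the origin (TCP) lies between the finger pads; the fingertips stand 14 mm ahead of it and the grasp point (between the pads) lies 5 mm behind it; z points along the fingers, y is the line along which they close (so a half turn about z gives the same grasp; the last joint's range is limited). The gripper opens to 87 mm and grips with 3 to 60 N. Pads are 19 mm wide; open, the fingers measure 117 mm over their backs; the gripper's body (75 mm by 190 mm) begins 51 mm behind the grasp point.
Start: joints at [-1.262, 0.321, -0.07, 1.45, 0.023, 1.371, -0.057], TCP at [0.189, 0.622, 0.237] pointing down, gripper open.
Joint ranges: [-2.86, 2.86], [-0.3, 2.09], [-1.38, 1.24], [0.06, 2.45], [-1.56, 4.7], [0.09, 2.05], [-2.69, 2.69]. Speed limits (rad/s): [2.57, 2.57, 3.14, 3.14, 3.14, 3.14, 3.14].

## Interface

Orientations are given as a rotation vector (axis times angle).
In Python, from bench import get_state, get_image, camera_params, close_job gives the robot as it stands. The module is installed in compiled form; this text tells all that it offers.
- The arm moves only by the tool arm_command, never from a script. Its argument "motion" is a list of rows, each a list of 5 numbers: the finger opening in mm, from 0 to 87, then the shift along the tool's x, y, z in mm, then the turn about the tool's z in degrees. In form: [[gripper, x, y, z, spin], ...]. A call has 1 to 5 rows; each row is the pose to reach, as a shift and turn from the pose commanded when the call began, along the tool's axes at that moment; what a row does not reach only later rows make up. A row lasts 1/12 s, in which the tool goes at most 41.7 mm and 7.16 degrees, less where a joint would pass 70% of its speed; a pose out of reach is approached as far as the arm can. A call with a gripper value outside its range is refused whole. The fingers move at their own pace and stop on an object; "newtons" is the grip in N (left out, the last holds). Time passes only in rows, so rows that repeat a pose let the fingers close. It gives the time, the measured TCP pose, the force, the opening and the grip force at its end, in the units of the state.
- get_state(): the state, without advancing time (a new reading comes with each control period).
- get_image(name): name is "scene" or "top"; returns (picture, depth): 420x560x3 uint8, red, green, blue; 420x560 float32, m along the optical axis (not along the pixel's ray), 0 where there is no reading.
- camera_params(name): a dict with "intrinsics" (3x3 intrinsics, pixels), "extrinsics" (4x4, takes a point from camera to world coordinates). Camera axes: x right, y down, z forward; pixel columns grow to the right and rows downward; lengths in m; the calibration is good to about 2 mm. A picture is of the moment at which its call begins. camera_params takes no time and is no camera call.
- close_job(): hands the job in; it is judged then, once.
The state is a dict: "time": time; "joint_positions": joint angles; "qd": joint speeds; "joint_torque": joint torques, N m; "position": TCP position; "tool_rot": TCP orientation; "ft_force": force on the tool from outside, world axes, zero at the start; "torque": the same for the moment, N m; "grip_width": opening from 0.0 (shut) to 1.0 (fully open); "grip_force": force on a finger pad.
Only numpy, scipy, OpenCV 4.12 (cv2) and the standard library are available. Lean on these libraries where they do the work, as an engineer would, in place of code of your own. Each camera call takes 0.05 s, during which the arm holds its last target. There are 200 camera calls.

## Task

Take the card with the orange handle from the grey stand and slide it straight down between the two white card guides of the rack, only until you feel it come to rest on the contacts in the bottom, and only then let go; do not let it drop and do not push it home by hand. Then gently swing both blue ejector levers up and inward, all the way, so that they press the card fully home, and let go. Leave the white-handled card, the carton, the parts bin and the screwdriver alone.

Things in the scene. Friction and masses are not known exactly. Their poses are not given: they have to be found in the camera images.
- card: plug-in circuit card, green, loose, 0.2 to 0.33 kg; origin mid lower edge; x normal to the board, y along its length, z up. Board 4 mm thick, 130 long, 75 high to a square shoulder at each end (12 thick stiffener at y 48 to 65 just under the shoulder's top); between them a neck 80 long, up to 99. On it an orange handle: 14 thick (x), 50 long (y), 95 to 125 above the lower edge
- card_grip (a point): centre of the card's orange handle, 110 mm above the card's lower edge; axes as the card's
- rack: fixed grey rack, open on top, origin at the centre of its underside on the table; x across the slot, y along it, z up. Base 90 (x) x 200 (y) x 12 mm. A white vertical card guide stands at each end of the slot, and outside each guide a pair of aluminium brackets, 99 mm high, with an ejector lever
- rack_seat (a point): where card_grip is when the card is fully home: mid slot, 126 mm above the table, axes as the rack's; the card may stand either way round. With the levers open, card and rack must not press on each other with more than 14 N
- slot_floor (a point): home level of the card's lower edge, 16 mm above the table. The card first comes to rest 4 to 18 mm above this, on a contact block hidden in the slot (height differs each time, is not measured, must be felt). Its sprung tips give up to 2 mm (6 N); the block then slides down, and stays down, only under about 16 N: work for the levers
- guide_left (a point): centre of the mouth of the +y guide, 77 mm above the table. Below 66 mm the groove is 7 mm wide: 1.5 mm play on each side of the board, and 1.5 mm beyond each end of it. The mouth above flares to about 13 mm wide, and about 3 mm further out at the end
- guide_right (a point): centre of the mouth of the -y guide, the same, mirrored
- lever_left (a joint): blue ejector lever at the rack's +y end: 0 rad = fully in (arm upright, hard stop, its 35 mm nose level and holding the card's shoulder down), starts at 1.15 to 1.25 = leaning outward, open; range to 1.3. Friction 0.12 N m, stays where it is left; heavier, up to 15 N at the knob, over the last 0.9 rad when it presses the card down. Never push it with more than 25 N
- lever_right (a joint): the same lever at the rack's -y end, mirrored: 0 = fully in, 1.15 to 1.25 = leaning outward to -y, open
- lever_left_pivot (a point): hinge of the left lever: mid slot plane, 86 mm from the rack's centre, 95 mm above the table; axis along the rack's x
- lever_right_pivot (a point): hinge of the right lever, the same, mirrored
- lever_left_knob (a point): middle of the bar knob (12 mm diameter, 24 mm long along the rack's x) at the end of the left lever's arm, 75 mm from its hinge; it can be pushed from outside with a shut gripper pointing down that follows the knob's arc, up and inward; pushed level only, it jams
- lever_right_knob (a point): middle of the same knob on the right lever
- stand: fixed grey plastic stand, 150 (x) x 170 (y) mm, base 10 mm high, origin at the centre of its underside; two slots along its y at x = -36 and +36 mm, with ribs at both ends up to 55 mm above the table. A card stands in each, lower edge 10 mm above the table; lift straight up by 45 mm or more
- spare_grip (a point): bystander: centre of the white handle of the other card (blue board), of the same shape, in the stand's other slot
- carton: bystander: white carton 100 x 140 x 60 mm, origin under its centre
- bin: bystander: orange parts bin 90 x 110 x 50 mm, origin under its centre
- driver: bystander: screwdriver lying on the table
Things that resemble listed ones, but are neither listed nor needed, are in the scene too. There is more than one size of the card; the one meant has the size given above.

How it is judged:
By the outcome, as a careful person would: the job done as asked, in the order asked, and still so for the second after the job is handed in, with the robot touching nothing.
It also fails if it takes over 69 s, if anything falls off the work surface, if the arm or the gripper's body presses on something with over 40 N, if the wrist force passes 120 N, or if a joint passes its speed limit or range.

## Working session

There is one attempt and no reset: what is moved stays moved. The work goes in short steps, Python scripts to look and compute and a tool call to move; the robot and the scene stay as the last step left them, time stands still between calls to the robot, and variables do not carry over. Pictures are saved under pics/ and viewed, at most 10 in all, crops included, and the job is handed in when it is done.

Besides the shell and the picture viewer there is one more tool, called after ">>>" as a command line: name --pt "numbers of a row" for each row, then --argument value for the rest. arm_command: Moves the arm, as the interface text tells. Its arguments: {"type":"object","properties":{"motion":{"type":"array"},"newtons":{"type":"number"}},"required":["motion"]}

```bash
mkdir -p pics; cat > h.py <<'E'
import numpy as np, cv2
from bench import *
def shot(n):
    im,d=get_image(n); p=camera_params(n); np.savez(f'{n}.npz',im=im,d=d,K=p['intrinsics'],T=p['extrinsics']); return im,d
def cloud(n):
    z=np.load(f'{n}.npz'); im,d,K,T=z['im'],z['d'],z['K'],z['T']
    v,u=np.mgrid[:d.shape[0],:d.shape[1]]
    P=np.stack([(u-K[0,2])/K[0,0]*d,(v-K[1,2])/K[1,1]*d,d],-1)
    return im,d,P@T[:3,:3].T+T[:3,3]
def save(im,f): cv2.imwrite('pics/'+f,im[...,::-1])
E
python3 - <<'E'
from h import *
s=get_state(); print(s)
for n in('top','scene'):
    im,d=shot(n); save(im,n+'0.png')
E
```

```text
{'time': 0.0, 'joint_positions': array([-1.26191012,  0.3218175 , -0.07009516,  1.45166785,  0.02258234,
        1.37080943, -0.05690852]), 'qd': array([-0.0008109 , -0.00033511,  0.00052585, -0.00064518, -0.00120368,
       -0.0001194 ,  0.00068378]), 'joint_torque': array([-4.44802390e-04, -4.91278338e+01, -4.04314790e-01, -3.12533605e+01,
       -6.39710831e-02,  4.37267090e-02,  1.83898655e-04]), 'position': array([0.18872882, 0.62144443, 0.23546873]), 'tool_rot': array([-4.61300299e-01, -3.10733311e+00,  2.99104942e-03]), 'ft_force': array([-0.64140539, -0.11516516, -0.01514931]), 'torque': array([ 0.02457313, -0.01233668, -0.02224381]), 'grip_force': 0.0, 'grip_width': 1.0047837287779406}
```

View pics/top0.png

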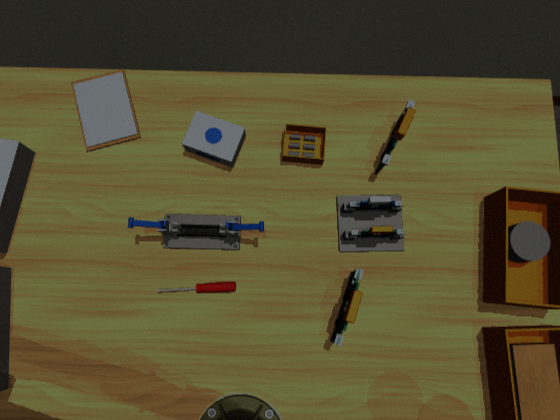

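View pics/scene0.png

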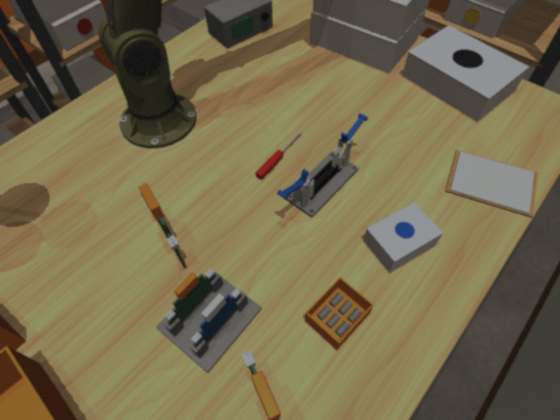

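The top view shows the stand at (371,222), with an orange-handled card at (373,231) and a white-handled one at (373,204). Two more orange-handled cards lie loose at (398,135) and (347,305). The rack is at (202,230), with blue knobs at (131,223) and (262,227). The one meant stands in the grey stand at (373,231). I'll confirm it in a crop and measure.

```bash
python3 - <<'E'
from h import *
im,d,P=cloud('top')
z=np.load('top.npz');print(z['K'][0],z['T'][:3].round(3).tolist())
def show(name,m):
    q=P[m]; print(name,m.sum(),'med',np.median(q,0).round(4),'lo',np.percentile(q,2,axis=0).round(4),'hi',np.percentile(q,98,axis=0).round(4))
    if m.sum()>10:
        r=cv2.minAreaRect((q[:,:2]*1000).astype(np.float32)); print('   rect',np.round(r[0],1),np.round(r[1],1),round(r[2],2))
hsv=cv2.cvtColor(im,cv2.COLOR_RGB2HSV); H,S,V=[hsv[...,i].astype(int) for i in range(3)]
v,u=np.mgrid[:420,:560]
box=lambda a,b,c,e:(u>=a)&(u<b)&(v>=c)&(v<e)&(d>0)
for p in [(345,202),(399,203),(373,204),(347,237),(400,234),(381,231),(131,223),(262,227),(175,230),(232,228),(205,230),(340,250)]: print(p,im[p[1],p[0]],P[p[1],p[0]].round(4))
st=box(330,410,190,256)
show('stand base',st&(P[...,2]>.004)&(P[...,2]<.02))
show('orange',box(340,408,218,250)&(P[...,2]>.11))
show('white',box(340,408,190,217)&(P[...,2]>.11))
show('cardO shoulders',box(335,408,218,250)&(P[...,2]>.07))
rk=box(155,247,205,255)
show('rackbase',rk&(P[...,2]>.006)&(P[...,2]<.018))
bl=(H>100)&(H<125)&(S>150)&(V>60)
show('blueL',bl&box(120,170,205,245)); show('blueR',bl&box(225,275,205,245))
a=cv2.resize(im[185:260,330:412],None,fx=5,fy=5,interpolation=cv2.INTER_CUBIC)
b=cv2.resize(im[200:260,120:275],None,fx=5,fy=5,interpolation=cv2.INTER_CUBIC)
c=np.zeros((380+300,780,3),np.uint8)
c=np.zeros((590,780,3),np.uint8); a=cv2.resize(a,(310,284)); c[:284,:310]=a; c[288:588,:775]=b
s=np.load('scene.npz')['im']; e=cv2.resize(s[255:360,150:265],(311,284),interpolation=cv2.INTER_CUBIC); c[:284,320:631]=e
save(np.clip(c*1.6,0,255).astype(np.uint8),'crop1.png')
E
```

```text
[480.84069587   0.         268.65099701] [[0.022, -0.98, 0.196, 0.328], [-1.0, -0.023, -0.003, -0.055], [0.007, -0.195, -0.981, 1.258]]
(345, 202) [82 80 78] [ 0.5901 -0.2534  0.0566]
(399, 203) [ 90 101 111] [ 0.5852 -0.3846  0.0819]
(373, 204) [22 24 23] [ 0.582  -0.3202  0.078 ]
(347, 237) [68 68 66] [ 0.5007 -0.2585  0.0515]
(400, 234) [57 59 56] [ 0.5103 -0.3909  0.0593]
(381, 231) [81 63 20] [ 0.5053 -0.3256  0.1325]
(131, 223) [ 9 32 84] [0.5114 0.2677 0.1288]
(262, 227) [10 40 92] [ 0.5092 -0.0436  0.1272]
(175, 230) [88 91 91] [0.5059 0.1738 0.0694]
(232, 228) [ 5 17 41] [0.5089 0.0294 0.1036]
(205, 230) [22 21 21] [0.5131 0.1037 0.0334]
(340, 250) [82 81 80] [ 0.4723 -0.2472  0.008 ]
stand base 2523 med [ 0.5444 -0.3166  0.0102] lo [ 0.4735 -0.4121  0.0043] hi [ 0.6226 -0.2401  0.0159]
   rect [ 548.7 -326.9] [174.7 214.3] 1.27
orange 166 med [ 0.51   -0.3252  0.134 ] lo [ 0.5046 -0.3517  0.1108] hi [ 0.5175 -0.3002  0.1393]
   rect [ 511.8 -327. ] [13.8 74.6] 3.27
white 173 med [ 0.5821 -0.3217  0.1337] lo [ 0.5762 -0.3486  0.1118] hi [ 0.5902 -0.2991  0.1381]
   rect [ 583.4 -320. ] [14.6 67.5] 2.61
cardO shoulders 331 med [ 0.5099 -0.321   0.11  ] lo [ 0.5045 -0.3886  0.0712] hi [ 0.5186 -0.2651  0.1385]
   rect [ 511.9 -327.2] [ 13.9 129.7] 2.94
rackbase 1708 med [0.499  0.1176 0.0121] lo [0.4704 0.0186 0.0069] hi [0.5587 0.2109 0.0169]
   rect [519.3 118.8] [126.5 239.4] 2.96
blueL 194 med [0.5138 0.2386 0.1154] lo [0.5062 0.1879 0.0989] hi [0.5214 0.2728 0.1304]
   rect [515.8 230.7] [20.  86.6] 2.89
blueR 192 med [ 0.5123 -0.0072  0.1152] lo [ 0.5046 -0.0458  0.0988] hi [0.5213 0.0419 0.1302]
   rect [512.2  -1.8] [20.6 88.2] 0.36
```

View pics/crop1.png

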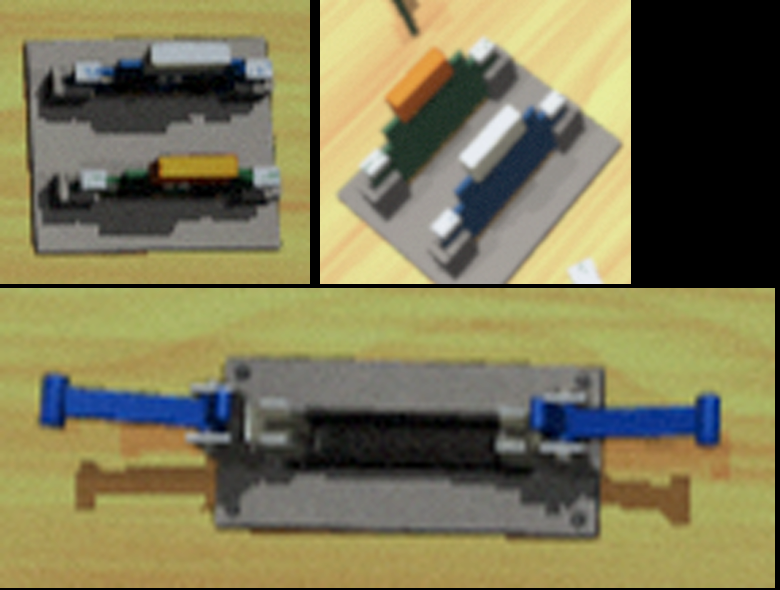

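The crop confirms it: orange handle on a green board, standing in the grey stand. The rack has its levers leaning outward and open. Next is a precise fit, projecting edges onto planes of known height.

```bash
cat >> h.py <<'E'
def plane(n,uv,h):
    z=np.load(f'{n}.npz'); K,T=z['K'],z['T']; uv=np.asarray(uv,float).reshape(-1,2)
    r=np.c_[(uv-K[[0,1],[2,2]])/K[[0,1],[0,1]],np.ones(len(uv))]@T[:3,:3].T
    return T[:3,3]+r*((h-T[2,3])/r[:,2])[:,None]
def rect(n,m,h,lab):
    m=m.astype(np.uint8); k,l,st,c=cv2.connectedComponentsWithStats(m,connectivity=8)
    i=1+np.argmax(st[1:,4]); vu=np.argwhere(l==i)
    q=(plane(n,vu[:,::-1],h)[:,:2]*1000).astype(np.float32)
    r=cv2.minAreaRect(q); c=q.mean(0)
    w=np.linalg.svd(q-c,full_matrices=0)[2][0]; w=w*np.sign(w[1])
    print(n,lab,len(q),'ctr',np.round(r[0],1),'size',np.round(r[1],1),'ang',round(r[2],2),'mean',c.round(1),'pca yaw(y-axis)',round(np.degrees(np.arctan2(-w[0],w[1])),2))
E
python3 - <<'E'
from h import *
for n,bx in (('top',dict(o=(335,408,215,250),w=(335,408,190,217),r=(150,250,205,258),L=(120,172,205,245),R=(222,275,205,245))),('scene',dict(o=(165,215,265,310),w=(195,235,285,330),r=(270,365,140,220),L=(335,372,110,150),R=(272,312,165,205)))):
    im,d,P=cloud(n); hsv=cv2.cvtColor(im,cv2.COLOR_RGB2HSV).astype(int); H,S,V=hsv[...,0],hsv[...,1],hsv[...,2]
    v,u=np.mgrid[:420,:560]; box=lambda k:(u>=bx[k][0])&(u<bx[k][1])&(v>=bx[k][2])&(v<bx[k][3])
    Z=P[...,2]
    rect(n,box('o')&(H<22)&(S>150)&(V>60)&(Z>.125),.135,'handle')
    rect(n,box('w')&(S<90)&(Z>.127)&(V>50),.135,'white')
    m=box('r')&(S<70)&(Z>.005)&(Z<.02); m=cv2.morphologyEx(m.astype(np.uint8),cv2.MORPH_OPEN,np.ones((3,3)))
    rect(n,m,.012,'rackbase')
    for k in 'LR':
        m=box(k)&(H>100)&(H<125)&(S>130)&(V>40); rect(n,m,.11,'lever'+k)
        q=P[m]; e=q[np.argsort(q[:,1])]; e=e[-35:] if k=='L' else e[:35]; print('  knob-end med',np.median(e,0).round(4), 'y ext', q[:,1].min().round(4),q[:,1].max().round(4))
    # guides: white pixels 0.06-0.085 high
    m=box('r')&(S<60)&(Z>.06)&(Z<.086)&(V>70); q=P[m]
    for s in (q[:,1]>.115,q[:,1]<=.115): print('  guide',s.sum(),q[s].mean(0).round(4),np.percentile(q[s],[5,95],axis=0).round(4).tolist())
    m=box('r')&(Z>.09)&(Z<.105)&(S<70); q=P[m]
    for s in (q[:,1]>.115,q[:,1]<=.115): print('  brackets',s.sum(),q[s].mean(0).round(4))
E
```

```text
top handle 21 ctr [ 511.1 -336.9] size [12.  28.9] ang 1.32 mean [ 508.8 -340.9] pca yaw(y-axis) 20.92
top white 130 ctr [ 582.3 -323.5] size [14.7 50.5] ang 1.35 mean [ 583.3 -323.7] pca yaw(y-axis) 2.58
top rackbase 946 ctr [486.8 115.2] size [ 35.1 198.3] ang 0.2 mean [485.5 115. ] pca yaw(y-axis) -0.13
top leverL 198 ctr [515.4 239.7] size [79.8 20.1] ang 87.7 mean [514.6 241.9] pca yaw(y-axis) -3.32
  knob-end med [0.5138 0.2704 0.128 ] y ext 0.1872 0.2987
top leverR 227 ctr [513.5  -1. ] size [19.6 89.5] ang 1.32 mean [513.2  -3.5] pca yaw(y-axis) 0.77
  knob-end med [ 0.5121 -0.0414  0.126 ] y ext -0.0461 0.0424
  guide 36 [0.5154 0.1791 0.0754] [[0.5063, 0.1689, 0.0642], [0.5247, 0.1882, 0.0817]]
  guide 20 [0.5144 0.0566 0.0768] [[0.5047, 0.0511, 0.0725], [0.5231, 0.0614, 0.0802]]
  brackets 39 [0.5127 0.2025 0.0997]
  brackets 42 [0.5124 0.0295 0.0999]
scene handle 211 ctr [ 514.5 -329.4] size [16.5 49.2] ang 1.47 mean [ 514.1 -330. ] pca yaw(y-axis) 3.25
scene white 218 ctr [ 585.  -326.4] size [15.6 50.2] ang 2.13 mean [ 585.1 -326.6] pca yaw(y-axis) 2.7
scene rackbase 1045 ctr [518.4 111.3] size [201.6  84.2] ang 89.72 mean [536.6  97.8] pca yaw(y-axis) -6.48
scene leverL 146 ctr [512.  235.3] size [ 21.2 102.9] ang 3.72 mean [513.6 236.9] pca yaw(y-axis) 6.31
  knob-end med [0.5162 0.2654 0.1242] y ext -0.4575 0.2715
scene leverR 193 ctr [511.9   4.2] size [89.8 24.7] ang 86.17 mean [ 5.131e+02 -2.000e-01] pca yaw(y-axis) -2.88
  knob-end med [ 0.5156 -0.0434  0.1234] y ext -0.0475 0.0388
  guide 96 [0.516  0.1794 0.07  ] [[0.5057, 0.1674, 0.0621], [0.528, 0.1908, 0.0786]]
  guide 39 [0.5201 0.0492 0.0717] [[0.5057, 0.0192, 0.0612], [0.5272, 0.0626, 0.0835]]
  brackets 34 [0.5236 0.1969 0.0961]
  brackets 59 [0.5189 0.0259 0.0986]
```

```bash
cat >> h.py <<'E'
from scipy.spatial.transform import Rotation as Ro
def plan(wps,start=None,step=40,grip=60):
    """wps: (x,y,z mm, angle deg of tool y in world). Prints 5-row calls."""
    s=get_state(); ys=Ro.from_rotvec(s['tool_rot']).as_matrix()[:,1]
    cur=np.r_[s['position']*1000,np.degrees(np.arctan2(ys[1],ys[0]))] if start is None else np.array(start,float)
    rows=[]
    p=cur
    for w in wps:
        w=np.array(w,float); n=int(max(1,np.ceil(np.linalg.norm(w[:3]-p[:3])/step),np.ceil(abs(w[3]-p[3])/7)))
        rows+=[p+(w-p)*k/n for k in range(1,n+1)]; p=w
    print('now',cur.round(1))
    while rows:
        b,rows=rows[:5],rows[5:]; a=np.radians(cur[3]); y=np.array([np.cos(a),np.sin(a)]); x=np.array([y[1]*-1,y[0]])*1; x=-x if np.cross(np.r_[x,0],np.r_[y,0])[2]>0 else x
        out=[[grip,int(round((r[:2]-cur[:2])@x)),int(round((r[:2]-cur[:2])@y)),int(round(cur[2]-r[2])),int(round(cur[3]-r[3]))] for r in b]
        print(out); cur=b[-1]
E
python3 - <<'E'
from h import *
print(Ro.from_rotvec(get_state()['tool_rot']).as_matrix().round(3).tolist())
plan([(500,250,235,40),(530,-150,235,2.4),(512,-327,190,2.4)],grip=45)
E
```

```text
[[-0.957, 0.29, -0.0], [0.29, 0.957, -0.002], [-0.0, -0.002, -1.0]]
now [188.8 621.5 235.6  73.1]
[[45, -31, -20, 0, 3], [45, -62, -41, 0, 5], [45, -94, -61, 0, 8], [45, -125, -82, 0, 10], [45, -156, -102, 0, 13]]
[[45, -35, -13, 0, 3], [45, -70, -26, 0, 5], [45, -105, -39, 0, 8], [45, -140, -52, 0, 10], [45, -175, -65, 0, 13]]
[[45, -37, -5, 0, 3], [45, -74, -10, 0, 5], [45, -111, -15, 0, 8], [45, -137, -40, 0, 11], [45, -164, -65, 0, 14]]
[[45, -32, -18, 0, 3], [45, -64, -35, 0, 7], [45, -96, -53, 0, 10], [45, -128, -70, 0, 14], [45, -160, -88, 0, 17]]
[[45, -36, -7, 0, 3], [45, -71, -15, 0, 7], [45, -107, -22, 0, 10], [45, -143, -30, 0, 14], [45, -176, -43, 9, 14]]
[[45, -35, -5, 9, 0], [45, -70, -10, 18, 0], [45, -106, -15, 27, 0], [45, -141, -20, 36, 0]]
```

>>> arm_command --pt "45 -31 -20 0 3" --pt "45 -62 -41 0 5" --pt "45 -94 -61 0 8" --pt "45 -125 -82 0 10" --pt "45 -156 -102 0 13"

```text
time: 0.52
position: [0.3093, 0.4771, 0.2361]
tool_rot: [-0.813, -3.034, 0.001]
ft_force: [1.6, 0.6, 0.8]
grip_width: 0.71
grip_force: 0.0
```

>>> arm_command --pt "45 -35 -13 0 3" --pt "45 -70 -26 0 5" --pt "45 -105 -39 0 8" --pt "45 -140 -52 0 10" --pt "45 -175 -65 0 13"

```text
time: 0.93
position: [0.4285, 0.3337, 0.2363]
tool_rot: [-1.151, -2.923, 0.0]
ft_force: [0.3, -0.3, 0.4]
grip_width: 0.523
grip_force: 0.0
```

>>> arm_command --pt "45 -37 -5 0 3" --pt "45 -74 -10 0 5" --pt "45 -111 -15 0 8" --pt "45 -137 -40 0 11" --pt "45 -164 -65 0 14"

```text
time: 1.35
position: [0.5042, 0.1745, 0.2358]
tool_rot: [-1.5, -2.76, 0.002]
ft_force: [0.2, 0.3, 0.0]
grip_width: 0.515
grip_force: 0.0
```

>>> arm_command --pt "45 -32 -18 0 3" --pt "45 -64 -35 0 7" --pt "45 -96 -53 0 10" --pt "45 -128 -70 0 14" --pt "45 -160 -88 0 17"

```text
time: 1.77
position: [0.5171, -0.0075, 0.2363]
tool_rot: [-1.892, -2.508, -0.0]
ft_force: [1.0, -0.2, -0.1]
grip_width: 0.518
grip_force: 0.0
```

>>> arm_command --pt "45 -36 -7 0 3" --pt "45 -71 -15 0 7" --pt "45 -107 -22 0 10" --pt "45 -143 -30 0 14" --pt "45 -176 -43 9 14"

```text
time: 2.18
position: [0.5262, -0.1889, 0.2288]
tool_rot: [2.181, 2.257, 0.003]
ft_force: [0.2, -0.1, 0.3]
grip_width: 0.515
grip_force: 0.0
```

```bash
python3 - <<'E'
from h import *
plan([(512,-327,170,2.4)],grip=45)
s=get_state();print(s['ft_force'],s['grip_width'],s['joint_positions'].round(2))
E
```

```text
now [ 526.2 -188.9  228.8    2. ]
[[45, -34, -5, 15, 0], [45, -69, -9, 29, 0], [45, -103, -14, 44, 0], [45, -138, -19, 59, 0]]
[ 0.15757011 -0.10374496  0.27098672] 0.5152582264807779 [-0.34  0.14  0.7   1.72 -0.1   1.31  0.42]
```

>>> arm_command --pt "45 -34 -5 15 0" --pt "45 -69 -9 29 0" --pt "45 -103 -14 44 0" --pt "45 -138 -19 59 0" --pt "45 -138 -19 59 0"

```text
time: 2.6
position: [0.5056, -0.3331, 0.1653]
tool_rot: [-2.19, -2.249, 0.012]
ft_force: [-1.0, -1.5, -0.2]
grip_width: 0.519
grip_force: 0.0
```

```bash
python3 - <<'E'
from h import *
im,d=shot('scene'); im2,d2=shot('top')
c=np.zeros((520,790,3),np.uint8)
c[:,:390]=cv2.resize(im[200:350,130:242],(390,520),interpolation=cv2.INTER_CUBIC)
c[:,400:]=cv2.resize(im2[150:280,320:417],(390,520),interpolation=cv2.INTER_CUBIC)
save(np.clip(c*1.6,0,255).astype(np.uint8),'g1.png')
plan([(512,-327,115,2.4)],grip=45)
E
```

```text
now [ 509.3 -327.   167.3    1.9]
[[45, 0, 1, 26, 0], [45, 0, 3, 52, -1]]
```

View pics/g1.png

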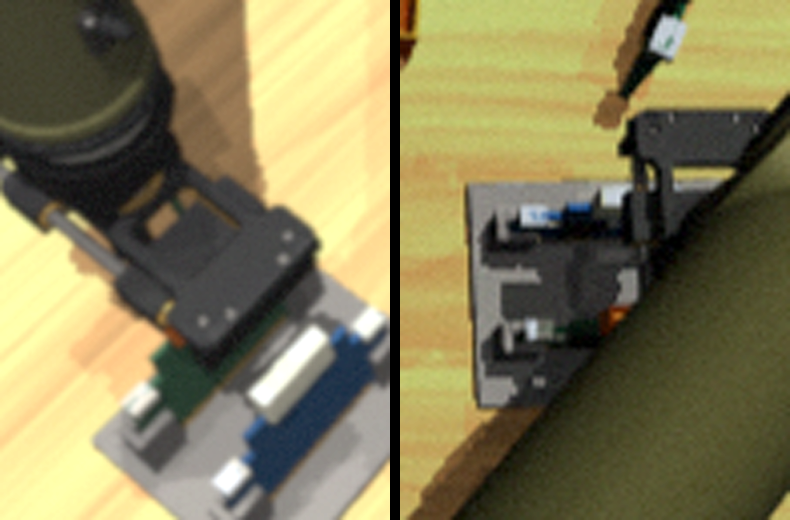

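The scene crop shows the gripper centred over the orange handle (175,335), with the white card clear of the fingers. Next I descend and grip.

>>> arm_command --pt "45 0 1 20 0" --pt "45 0 3 40 0" --pt "45 0 3 52 0" --pt "45 0 3 52 0"

```text
time: 3.03
position: [0.5135, -0.3224, 0.114]
tool_rot: [-2.174, -2.261, 0.001]
ft_force: [-0.6, 0.8, -0.6]
grip_width: 0.519
grip_force: 0.0
```

>>> arm_command --pt "0 0 0 0 0" --pt "0 0 0 0 0" --pt "0 0 0 0 0" --pt "0 0 0 0 0" --pt "0 0 0 0 0" --newtons 25

```text
time: 3.45
position: [0.5145, -0.3256, 0.1174]
tool_rot: [2.179, 2.261, 0.001]
ft_force: [-0.3, -0.1, -0.3]
grip_width: 0.219
grip_force: 0.0
```

>>> arm_command --pt "0 0 0 0 0" --pt "0 0 0 0 0"

```text
time: 3.62
position: [0.5137, -0.3256, 0.1171]
tool_rot: [-2.18, -2.262, 0.0]
ft_force: [-2.1, 0.8, 3.6]
grip_width: 0.158
grip_force: 24.8
```

>>> arm_command --pt "0 0 0 -8 0" --pt "0 0 0 -20 0" --pt "0 0 0 -35 0" --pt "0 0 0 -50 0" --pt "0 0 0 -70 0"

```text
time: 4.03
position: [0.5136, -0.325, 0.187]
tool_rot: [-2.179, -2.261, 0.001]
ft_force: [-0.4, -0.5, -2.4]
grip_width: 0.156
grip_force: 24.9
```

>>> arm_command --pt "0 0 0 -25 0" --pt "0 0 0 -55 0" --pt "0 0 0 -85 0" --pt "0 0 0 -100 0" --pt "0 0 0 -100 0"

```text
time: 4.45
position: [0.5156, -0.3269, 0.2916]
tool_rot: [2.175, 2.256, 0.004]
ft_force: [0.7, 0.7, -2.7]
grip_width: 0.158
grip_force: 24.9
```

```bash
python3 - <<'E'
from h import *
s=get_state();print(s['ft_force'],s['torque'],s['grip_width'])
plan([(513,115,285,0)],grip=0,step=30)
E
```

```text
[ 0.71871349  0.71527911 -2.69170625] [-0.05105299  0.03025032  0.01444828] 0.15826332692990383
now [ 515.6 -326.9  291.6    2.1]
[[0, 29, 1, 0, 0], [0, 59, 2, 1, 0], [0, 88, 3, 1, 0], [0, 118, 4, 2, 1], [0, 147, 5, 2, 1]]
[[0, 29, 1, 0, 0], [0, 59, 1, 1, 0], [0, 88, 2, 1, 0], [0, 118, 2, 2, 1], [0, 147, 3, 2, 1]]
[[0, 29, 0, 0, 0], [0, 59, 0, 1, 0], [0, 88, 1, 1, 0], [0, 118, 1, 2, 1], [0, 147, 1, 2, 1]]
```

>>> arm_command --pt "0 29 1 0 0" --pt "0 59 2 1 0" --pt "0 88 3 1 0" --pt "0 118 4 2 1" --pt "0 147 5 2 1"

```text
time: 4.87
position: [0.5127, -0.1765, 0.2832]
tool_rot: [-2.199, -2.241, 0.001]
ft_force: [0.8, 0.4, -3.0]
grip_width: 0.16
grip_force: 25.0
```

>>> arm_command --pt "0 29 0 0 0" --pt "0 59 0 1 0" --pt "0 88 0 1 0" --pt "0 118 0 2 1" --pt "0 147 0 2 1"

```text
time: 5.28
position: [0.5098, -0.0297, 0.2813]
tool_rot: [-2.219, -2.222, 0.002]
ft_force: [1.4, 0.7, -2.9]
grip_width: 0.157
grip_force: 25.0
```

>>> arm_command --pt "0 29 0 0 0" --pt "0 59 0 1 0" --pt "0 88 0 1 0" --pt "0 118 0 2 0" --pt "0 147 0 2 0"

```text
time: 5.7
position: [0.5095, 0.1171, 0.2792]
tool_rot: [-2.218, -2.223, 0.002]
ft_force: [1.0, -0.3, -1.3]
grip_width: 0.159
grip_force: 25.0
```

>>> arm_command --pt "0 0 0 20 0" --pt "0 0 0 35 0" --pt "0 0 0 35 0" --pt "0 0 0 35 0"

```text
time: 6.03
position: [0.5095, 0.1152, 0.2442]
tool_rot: [-2.219, -2.222, 0.005]
ft_force: [0.0, 0.3, -1.9]
grip_width: 0.159
grip_force: 25.0
```

```bash
python3 - <<'E'
from h import *
im,d=shot('scene'); im2,d2=shot('top')
s=get_state();print(s['position'],s['ft_force']); plan([(513,115,250,0)])
c=np.zeros((590,790,3),np.uint8)
c[:,:420]=cv2.resize(im[80:230,265:372],(420,590),interpolation=cv2.INTER_CUBIC)
c[:330,430:790]=cv2.resize(im2[160:300,120:275],(360,330),interpolation=cv2.INTER_CUBIC)
save(np.clip(c*1.6,0,255).astype(np.uint8),'g2.png')
E
```

```text
[0.51082873 0.11527527 0.24612079] [ 0.24946359  0.88039387 -1.70290725]
now [5.108e+02 1.153e+02 2.461e+02 1.000e-01]
[[60, 0, 2, -4, 0]]
```

View pics/g2.png

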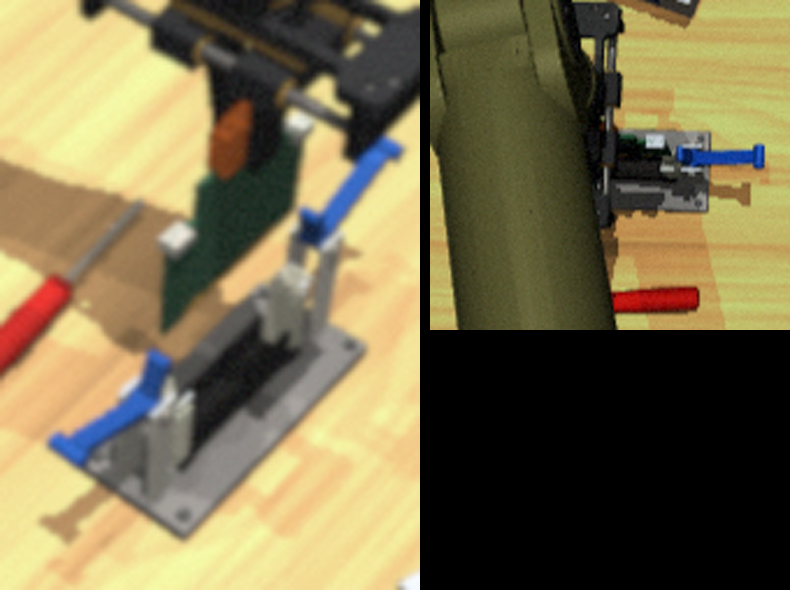

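The scene crop shows the card over the rack, its lower edge at (165,330) to (300,190), still offset toward -x of the slot. From relative measurements in each camera, it needs about +6 mm in x. I'll move, then check relative to the guides.

>>> arm_command --pt "0 0 3 5 0" --pt "0 0 6 12 0" --pt "0 0 6 18 0" --pt "0 0 6 18 0" --pt "0 0 6 18 0"

```text
time: 6.55
position: [0.5162, 0.1155, 0.2269]
tool_rot: [-2.219, -2.223, 0.002]
ft_force: [-0.6, -0.0, -2.2]
grip_width: 0.158
grip_force: 25.0
```

```bash
python3 - <<'E'
from h import *
im,d=shot('scene')
s=get_state();print(s['position'],s['ft_force'])
im,d,P=cloud('scene'); h=cv2.cvtColor(im,cv2.COLOR_RGB2HSV).astype(int)
v,u=np.mgrid[:420,:560]; b=(u>=265)&(u<372)&(v>=80)&(v<230)&(d>0)
g=b&(h[...,0]>60)&(h[...,0]<95)&(h[...,1]>90)&(P[...,2]>.1); q=P[g]
A=np.c_[np.ones(len(q)),q[:,1]-.115,q[:,2]-.15]; k=np.ones(len(q),bool)
for _ in range(4):
    c=np.linalg.lstsq(A[k],q[k,0],rcond=None)[0]; r=q[:,0]-A@c; k=abs(r)<.004
print('board face x=',c.round(4),k.sum(),'y',np.percentile(q[k,1],[1,99]).round(4))
w=b&(h[...,1]<60)&(h[...,2]>90)&(P[...,2]>.15); 
for sd in (1,-1):
    e=P[w&(sd*(P[...,1]-.115)>.03)]; print('stiff',len(e),np.median(e,0).round(4),np.percentile(e,[3,97],axis=0).round(4).tolist())
m=b&(h[...,1]<60)&(P[...,2]>.03)&(P[...,2]<.09)
for y0 in (.18,.05):
    e=P[m&(abs(P[...,1]-y0)<.02)]; print('guide',len(e),np.percentile(e,[3,50,97],axis=0).round(4).tolist())
c=cv2.resize(im[100:220,275:365],(585,590*120//118),interpolation=cv2.INTER_CUBIC)[:598]
save(np.clip(c*1.6,0,255).astype(np.uint8),'g3.png')
E
```

```text
[0.51640354 0.11565586 0.22735121] [ 0.08923614 -0.03135049 -2.55903063]
board face x= [ 0.5176 -0.0045  0.0029] 154 y [0.051  0.1673]
stiff 22 [0.5165 0.1714 0.1924] [[0.5119, 0.1645, 0.1901], [0.5218, 0.1751, 0.1947]]
stiff 41 [0.517  0.0564 0.1942] [[0.5097, 0.0477, 0.1915], [0.5551, 0.0795, 0.2741]]
guide 229 [[0.5037, 0.1628, 0.0318], [0.5193, 0.1783, 0.0616], [0.5288, 0.1983, 0.0836]]
guide 131 [[0.5025, 0.0309, 0.0319], [0.5233, 0.0482, 0.0565], [0.6981, 0.0653, 0.078]]
```

View pics/g3.png

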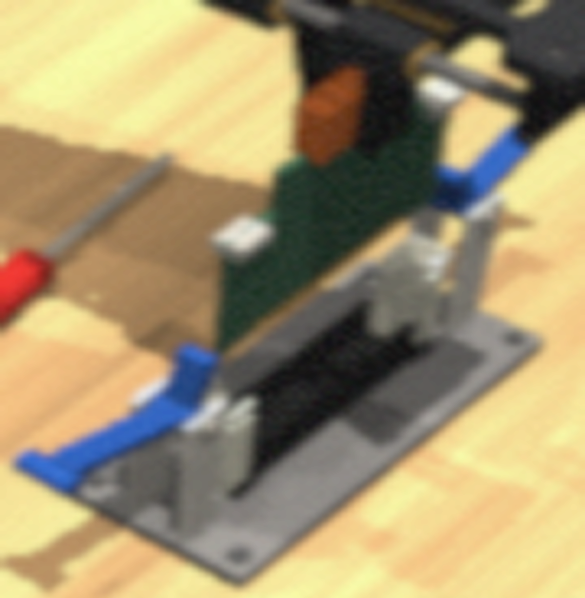

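The crop shows the card in line with the slot, its lower edge ending just above both guide mouths at (235,410) and (420,250). Measured in the scene frame, the card is centred at (515.6, 111.4) and the rack at about (516, 111.3). I'll descend step by step and watch the force.

>>> arm_command --pt "0 0 0 10 0" --pt "0 0 0 20 0" --pt "0 0 0 28 0" --pt "0 0 0 34 0" --pt "0 0 0 38 0"

```text
time: 7.02
position: [0.5158, 0.1155, 0.1881]
tool_rot: [-2.219, -2.223, 0.003]
ft_force: [-0.2, 0.5, -2.9]
grip_width: 0.161
grip_force: 25.0
```

>>> arm_command --pt "0 0 0 3 0" --pt "0 0 0 6 0" --pt "0 0 0 9 0" --pt "0 0 0 12 0"

```text
time: 7.35
position: [0.5167, 0.1158, 0.1776]
tool_rot: [2.219, 2.223, 0.001]
ft_force: [-0.0, 0.6, -1.7]
grip_width: 0.163
grip_force: 25.0
```

```bash
python3 -c "
from h import *
s=get_state();print(s['position'],s['ft_force'],s['torque'])"
```

```text
[0.51672407 0.11578568 0.17757799] [-0.02936426  0.59870656 -1.70234082] [-0.06382131  0.19188416 -0.00970119]
```

>>> arm_command --pt "0 0 0 2 0" --pt "0 0 0 4 0" --pt "0 0 0 6 0" --pt "0 0 0 6 0"

```text
time: 7.68
position: [0.5158, 0.1164, 0.1712]
tool_rot: [-2.218, -2.223, 0.001]
ft_force: [-0.9, 2.2, -0.9]
grip_width: 0.158
grip_force: 25.0
```

```bash
python3 -c "
from h import *
s=get_state();print(s['position'],s['ft_force'],s['torque'])"
```

```text
[0.51580477 0.11639339 0.17121912] [-0.93459589  2.17181491 -0.94433875] [ 0.63564597  0.68417007 -0.13647467]
```

>>> arm_command --pt "0 1 -1 0 0" --pt "0 1 -1 0 0" --pt "0 1 -1 0 0"

```text
time: 7.93
position: [0.5154, 0.1166, 0.1713]
tool_rot: [-2.219, -2.224, 0.0]
ft_force: [0.0, 1.1, -3.1]
grip_width: 0.157
grip_force: 25.0
```

```bash
python3 -c "
from h import *
s=get_state();print(s['position'],s['ft_force'],s['torque'])"
```

```text
[0.51539304 0.11664341 0.17127958] [ 0.00377839  1.14985578 -3.07777015] [ 0.34727137  0.42060557 -0.06261357]
```

>>> arm_command --pt "0 1 -1 0 0" --pt "0 1 -1 0 0" --pt "0 1 -1 2 0" --pt "0 1 -1 4 0" --pt "0 1 -1 4 0"

```text
time: 8.35
position: [0.5145, 0.1173, 0.1671]
tool_rot: [2.219, 2.223, -0.001]
ft_force: [0.7, 0.8, -2.8]
grip_width: 0.153
grip_force: 25.0
```

```bash
python3 -c "
from h import *
s=get_state();print(s['position'],s['ft_force'],s['torque'])"
```

```text
[0.51454984 0.11734991 0.16713657] [ 0.69262893  0.81008967 -2.79872645] [-0.09230241  0.07797461  0.02090847]
```

>>> arm_command --pt "0 0 0 2 0" --pt "0 0 0 4 0" --pt "0 0 0 6 0" --pt "0 0 0 8 0" --pt "0 0 0 8 0"

```text
time: 8.77
position: [0.5143, 0.1176, 0.159]
tool_rot: [-2.219, -2.223, 0.001]
ft_force: [1.3, -0.0, -1.6]
grip_width: 0.16
grip_force: 25.0
```

```bash
python3 -c "
from h import *
s=get_state();print(s['position'],s['ft_force'],s['torque'])"
```

```text
[0.51426366 0.11759829 0.15900503] [ 1.32022313 -0.00287651 -1.59841709] [-0.04049664  0.06289783 -0.03933292]
```

>>> arm_command --pt "0 0 0 3 0" --pt "0 0 0 6 0" --pt "0 0 0 9 0" --pt "0 0 0 12 0" --pt "0 0 0 12 0"

```text
time: 9.18
position: [0.514, 0.1176, 0.1467]
tool_rot: [-2.219, -2.223, 0.002]
ft_force: [0.4, -0.1, -3.5]
grip_width: 0.162
grip_force: 25.0
```

>>> arm_command --pt "0 0 0 1 0" --pt "0 0 0 2 0" --pt "0 0 0 3 0" --pt "0 0 0 3 0"

```text
time: 9.52
position: [0.5145, 0.1177, 0.1444]
tool_rot: [-2.219, -2.223, 0.0]
ft_force: [-0.2, 0.2, -1.8]
grip_width: 0.159
grip_force: 25.0
```

```bash
python3 -c "
from h import *
s=get_state();print(s['position'],s['ft_force'],s['torque'])"
```

```text
[0.51447495 0.11767938 0.14443835] [-0.20034659  0.22629958 -1.81104433] [-0.08345013  0.08566002  0.0054102 ]
```

>>> arm_command --pt "0 0 0 1 0" --pt "0 0 0 1 0"

```text
time: 9.68
position: [0.5145, 0.1177, 0.1435]
tool_rot: [2.219, 2.224, 0.0]
ft_force: [-0.4, -0.3, -2.8]
grip_width: 0.161
grip_force: 25.0
```

>>> arm_command --pt "0 0 0 1 0" --pt "0 0 0 1 0"

```text
time: 9.85
position: [0.5145, 0.1177, 0.1425]
tool_rot: [-2.219, -2.224, 0.0]
ft_force: [0.1, 0.8, -2.9]
grip_width: 0.161
grip_force: 25.0
```

>>> arm_command --pt "0 0 0 0 0"

```text
time: 9.93
position: [0.5145, 0.1177, 0.1425]
tool_rot: [2.219, 2.224, 0.0]
ft_force: [-0.1, 0.3, -2.2]
grip_width: 0.158
grip_force: 25.0
```

>>> arm_command --pt "0 0 0 1 0" --pt "0 0 0 1 0"

```text
time: 10.1
position: [0.5145, 0.1177, 0.1414]
tool_rot: [-2.219, -2.223, 0.0]
ft_force: [-1.3, 0.4, -2.2]
grip_width: 0.159
grip_force: 25.0
```

>>> arm_command --pt "0 0 0 1 0" --pt "0 0 0 1 0"

```text
time: 10.27
position: [0.5144, 0.1177, 0.1404]
tool_rot: [-2.219, -2.224, 0.0]
ft_force: [-0.1, 0.1, -2.8]
grip_width: 0.159
grip_force: 25.0
```

>>> arm_command --pt "0 0 0 0 0"

```text
time: 10.35
position: [0.5145, 0.1177, 0.1405]
tool_rot: [-2.219, -2.223, 0.0]
ft_force: [-0.9, 0.0, -2.2]
grip_width: 0.157
grip_force: 25.0
```

>>> arm_command --pt "0 0 0 1 0" --pt "0 0 0 1 0"

```text
time: 10.52
position: [0.5144, 0.1177, 0.1394]
tool_rot: [-2.219, -2.224, 0.0]
ft_force: [-0.5, -0.2, -2.8]
grip_width: 0.161
grip_force: 25.0
```

>>> arm_command --pt "0 0 0 1 0" --pt "0 0 0 1 0"

```text
time: 10.68
position: [0.5144, 0.1177, 0.1384]
tool_rot: [-2.219, -2.223, 0.0]
ft_force: [0.1, -0.2, -3.1]
grip_width: 0.161
grip_force: 25.0
```

>>> arm_command --pt "0 0 0 0 0"

```text
time: 10.77
position: [0.5145, 0.1177, 0.1385]
tool_rot: [-2.219, -2.224, 0.0]
ft_force: [0.0, 0.3, -2.8]
grip_width: 0.158
grip_force: 25.0
```

>>> arm_command --pt "0 0 0 1 0" --pt "0 0 0 1 0"

```text
time: 10.93
position: [0.5146, 0.1177, 0.1376]
tool_rot: [2.219, 2.223, 0.0]
ft_force: [-0.1, -0.9, -2.3]
grip_width: 0.157
grip_force: 25.0
```

>>> arm_command --pt "0 0 0 1 0" --pt "0 0 0 1 0"

```text
time: 11.1
position: [0.5147, 0.1177, 0.1368]
tool_rot: [2.219, 2.223, 0.001]
ft_force: [-0.9, -0.6, 0.1]
grip_width: 0.157
grip_force: 25.0
```

>>> arm_command --pt "0 0 0 0 0"

```text
time: 11.18
position: [0.5148, 0.1177, 0.1369]
tool_rot: [2.219, 2.223, 0.001]
ft_force: [0.2, -0.0, 0.7]
grip_width: 0.159
grip_force: 25.0
```

>>> arm_command --pt "0 0 0 0.5 0" --pt "0 0 0 0.5 0"

```text
time: 11.35
position: [0.5147, 0.1177, 0.1364]
tool_rot: [2.219, 2.223, 0.001]
ft_force: [0.0, -0.9, 0.9]
grip_width: 0.158
grip_force: 25.0
```

>>> arm_command --pt "0 0 0 0 0"

```text
time: 11.43
position: [0.5147, 0.1177, 0.1363]
tool_rot: [2.219, 2.223, 0.001]
ft_force: [-1.1, -0.5, 1.2]
grip_width: 0.165
grip_force: 25.0
```

The force rose from -2.7 N to +1 N, so the card is resting on the contacts. Releasing.

>>> arm_command --pt "24 0 0 0 0" --pt "30 0 0 0 0" --pt "40 0 0 0 0" --pt "40 0 0 0 0"

```text
time: 11.77
position: [0.5145, 0.1178, 0.136]
tool_rot: [-2.219, -2.224, -0.0]
ft_force: [0.4, 1.3, 0.5]
grip_width: 0.376
grip_force: 0.0
```

>>> arm_command --pt "40 0 0 -10 0" --pt "40 0 0 -30 0" --pt "40 0 0 -60 0" --pt "40 0 0 -90 0" --pt "0 0 0 -120 0"

```text
time: 12.18
position: [0.5144, 0.1175, 0.2581]
tool_rot: [2.219, 2.223, 0.001]
ft_force: [0.4, 0.3, -0.0]
grip_width: 0.431
grip_force: 0.0
```

```bash
python3 - <<'E'
from h import *
s=get_state();print(s['position'],s['ft_force'])
im,d=shot('scene'); im2,d2=shot('top')
im,d,P=cloud('scene'); h=cv2.cvtColor(im,cv2.COLOR_RGB2HSV).astype(int)
v,u=np.mgrid[:420,:560]; b=(u>=265)&(u<380)&(v>=90)&(v<230)&(d>0)
bl=b&(h[...,0]>100)&(h[...,0]<125)&(h[...,1]>130); q=P[bl]
for sg in(1,-1):
    e=q[(sg*(q[:,1]-.115)>0.02)&(abs(q[:,0]-.515)<.03)]; e=e[np.argsort(-sg*e[:,1])][:35]; print('knob',np.median(e,0).round(4),e[:,2].max())
o=b&(h[...,0]<22)&(h[...,1]>170)&(P[...,2]>.1)&(abs(P[...,0]-.515)<.02); print('handle',P[o].mean(0).round(4),P[o].max(0).round(4),o.sum())
c=cv2.resize(im[100:220,275:380],(525,600),interpolation=cv2.INTER_CUBIC)
save(np.clip(c*1.6,0,255).astype(np.uint8),'g4.png')
E
```

```text
[0.51435417 0.11752569 0.25810855] [ 0.35370028  0.31220682 -0.03752959]
knob [0.5166 0.2649 0.1237] 0.1288451323734865
knob [ 0.5151 -0.0433  0.1235] 0.12676063445542307
handle [0.518  0.1067 0.1459] [0.5225 0.1353 0.1559] 177
```

View pics/g4.png

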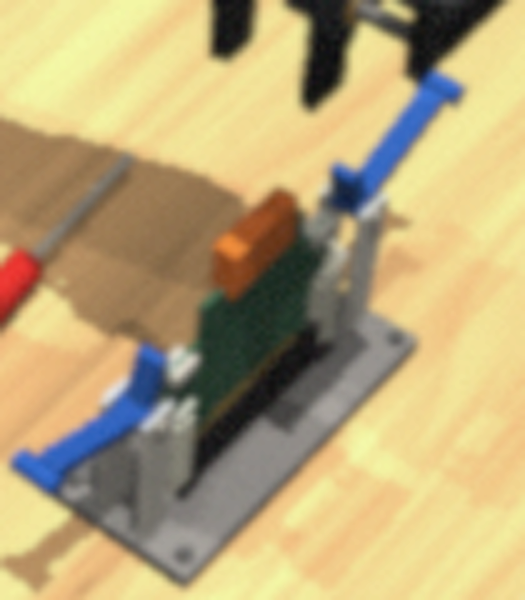

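The crop shows the card upright in both guides with the handle at (255,245) and both levers still open. The knobs are at (40,465) on the right and (440,90) on the left. Next come the levers, in alternating stages. Planning the arcs.

```bash
cat >> h.py <<'E'
Y0,X0=117.5,514.5
def lev(s,th,lift,bias=0):
    """tool target (mm) outside the knob of side s at lever angle th; lift = TCP z minus knob z"""
    return (X0,Y0+s*(86+75*np.sin(th)+15.5-bias),95+75*np.cos(th)+lift,0)
E
python3 - <<'E'
from h import *
arc=[lev(1,t,-8+14*min(1,(1.2-t)/.55),1) for t in np.arange(1.15,.5,-.05)]
a=lev(1,1.2,-8)
print(a); [print(np.round(x[1:3],1)) for x in arc]
plan([(X0,305,240,0),(X0,302,a[2],0),(X0,a[1]+2,a[2],0)],grip=0)
print('arc'); plan(arc,start=(X0,a[1]+2,a[2],0),grip=0,step=12)
E
```

```text
(514.5, np.float64(288.90293144754196), np.float64(114.17683158575052), 0)
[286.5 118.9]
[284.8 123.6]
[283.1 128.1]
[281.1 132.6]
[279. 137.]
[276.7 141.3]
[274.3 145.4]
[271.8 149.4]
[269.1 153.3]
[266.3 157.1]
[263.4 160.7]
[260.3 162.9]
[257.2 164.9]
now [5.175e+02 1.183e+02 2.624e+02 1.000e-01]
[[0, 37, -1, 4, 0], [0, 75, -1, 9, 0], [0, 112, -2, 13, 0], [0, 149, -2, 18, 0], [0, 187, -3, 22, 0]]
[[0, -1, 0, 31, 0], [0, -2, 0, 63, 0], [0, -2, 0, 94, 0], [0, -3, 0, 126, 0], [0, -14, 0, 126, 0]]
arc
now [514.5 290.9 114.2   0. ]
[[0, -4, 0, -5, 0], [0, -6, 0, -9, 0], [0, -8, 0, -14, 0], [0, -10, 0, -18, 0], [0, -12, 0, -23, 0]]
[[0, -2, 0, -4, 0], [0, -5, 0, -8, 0], [0, -7, 0, -12, 0], [0, -10, 0, -16, 0], [0, -13, 0, -20, 0]]
[[0, -3, 0, -4, 0], [0, -6, 0, -6, 0], [0, -9, 0, -8, 0]]
```

>>> arm_command --pt "0 37 0 4 0" --pt "0 75 0 8 0" --pt "0 112 0 12 0" --pt "0 149 0 16 0" --pt "0 187 0 16 0"

```text
time: 12.7
position: [0.5134, 0.3059, 0.2392]
tool_rot: [-2.22, -2.223, 0.002]
ft_force: [0.7, -1.2, 0.2]
grip_width: 0.037
grip_force: 0.0
```

>>> arm_command --pt "0 0 0 31 0" --pt "0 0 0 63 0" --pt "0 0 0 94 0" --pt "0 0 0 126 0" --pt "0 0 0 126 0"

```text
time: 13.12
position: [0.5097, 0.3022, 0.1071]
tool_rot: [-2.218, -2.223, 0.02]
ft_force: [-1.5, -0.4, 0.3]
grip_width: 0.007
grip_force: 0.0
```

>>> arm_command --pt "0 -4 0 0 0" --pt "0 -8 0 0 0" --pt "0 -12 0 0 0" --pt "0 -12 0 0 0"

```text
time: 13.45
position: [0.5159, 0.2919, 0.1167]
tool_rot: [2.22, 2.221, 0.006]
ft_force: [0.1, 0.4, -0.6]
grip_width: 0.002
grip_force: 0.0
```

>>> arm_command --pt "0 -4 0 -4 0" --pt "0 -6 0 -9 0" --pt "0 -8 0 -14 0" --pt "0 -10 0 -18 0"

```text
time: 13.78
position: [0.5144, 0.2834, 0.1334]
tool_rot: [-2.219, -2.224, -0.003]
ft_force: [-0.1, 2.3, -1.4]
grip_width: 0.005
grip_force: 1.1
```

```bash
cat >> h.py <<'E'
def knobs(n='scene'):
    im,d=shot(n); im,d,P=cloud(n); h=cv2.cvtColor(im,cv2.COLOR_RGB2HSV).astype(int)
    v,u=np.mgrid[:420,:560]; b=(u>=265)&(u<385)&(v>=70)&(v<230)&(d>0) if n=='scene' else (u>115)&(u<280)&(v>180)&(v<250)&(d>0)
    q=P[b&(h[...,0]>100)&(h[...,0]<125)&(h[...,1]>130)&(abs(P[...,0]-.515)<.03)]
    for s in(1,-1):
        e=q[s*(q[:,1]-.115)>.02]
        if len(e)<20: print(s,'unseen',len(e)); continue
        r=np.c_[s*(e[:,1]-.1135)-.086,e[:,2]-.095]; f=r[np.hypot(*r.T)>.055]
        print('L' if s>0 else 'R','n',len(f),'theta',np.round(np.arctan2(*np.median(f,0)),2),'rmax',np.hypot(*f.T).max().round(3))
E
python3 - <<'E'
from h import *
s=get_state();print(s['position'],s['ft_force'],s['torque']); knobs()
E
```

```text
[0.51440069 0.28336009 0.13335173] [-0.12895821  2.27610875 -1.35488525] [ 0.40759463  0.02706435 -0.01267309]
L n 54 theta 1.02 rmax 0.083
R n 55 theta 1.19 rmax 0.082
```

>>> arm_command --pt "0 -2 0 -4 0" --pt "0 -4 0 -9 0" --pt "0 -7 0 -13 0" --pt "0 -10 0 -17 0" --pt "0 -12 0 -21 0"

```text
time: 14.25
position: [0.5142, 0.27, 0.1534]
tool_rot: [2.22, 2.223, -0.001]
ft_force: [0.7, 0.5, -1.4]
grip_width: 0.004
grip_force: 0.7
```

>>> arm_command --pt "0 -3 0 -3 0" --pt "0 -6 0 -7 0" --pt "0 -9 0 -10 0" --pt "0 -12 0 -12 0"

```text
time: 14.58
position: [0.5142, 0.2584, 0.1655]
tool_rot: [-2.219, -2.223, -0.0]
ft_force: [-0.8, 1.8, -0.6]
grip_width: 0.004
grip_force: 1.2
```

```bash
python3 - <<'E'
from h import *
s=get_state();print(s['position'],s['ft_force'],s['torque']); knobs()
a=lev(-1,1.2,-8); p=s['position']*1000
plan([(X0,p[1]+12,p[2],0),(X0,p[1]+12,250,0),(X0,-70,240,0),(X0,-70,a[2],0),(X0,a[1]-2,a[2],0)],grip=0)
E
```

```text
[0.51420457 0.25840529 0.16549357] [-0.82395276  1.77021034 -0.64082335] [ 0.47056121  0.09361963 -0.05541606]
L n 54 theta 0.53 rmax 0.081
R n 58 theta 1.19 rmax 0.08
now [5.144e+02 2.579e+02 1.658e+02 1.000e-01]
[[0, 13, 0, 0, 0], [0, 13, 0, -28, 0], [0, 13, 0, -56, 0], [0, 13, 0, -84, 0], [0, -25, 0, -83, 0]]
[[0, -38, 0, 1, 0], [0, -76, 0, 2, 0], [0, -113, 0, 3, 0], [0, -151, 0, 4, 0], [0, -189, 0, 6, 0]]
[[0, -38, 0, 1, 0], [0, -76, 0, 2, 0], [0, -113, 0, 3, 0], [0, -113, 0, 35, 0], [0, -113, 0, 66, 0]]
[[0, 0, 0, 31, 0], [0, 0, 0, 63, 0], [0, 14, 0, 63, 0]]
```

>>> arm_command --pt "0 13 0 0 0" --pt "0 13 0 -28 0" --pt "0 13 0 -56 0" --pt "0 13 0 -84 0" --pt "0 -25 0 -84 0"

```text
time: 15.05
position: [0.5151, 0.2438, 0.2545]
tool_rot: [-2.206, -2.236, -0.018]
ft_force: [0.3, 1.8, 0.2]
grip_width: 0.004
grip_force: 0.0
```

>>> arm_command --pt "0 -38 0 0 0" --pt "0 -76 0 0 0" --pt "0 -113 0 0 0" --pt "0 -151 0 0 0" --pt "0 -189 0 0 0"

```text
time: 15.47
position: [0.5146, 0.0434, 0.2491]
tool_rot: [2.218, 2.224, -0.0]
ft_force: [0.7, -1.0, -0.3]
grip_width: 0.006
grip_force: 0.0
```

>>> arm_command --pt "0 -38 0 0 0" --pt "0 -76 0 0 0" --pt "0 -113 0 5 0" --pt "0 -113 0 35 0" --pt "0 -113 0 70 0"

```text
time: 15.88
position: [0.5171, -0.0715, 0.1809]
tool_rot: [2.222, 2.214, 0.007]
ft_force: [1.2, 1.6, -1.2]
grip_width: 0.007
grip_force: 0.0
```

>>> arm_command --pt "0 0 0 31 0" --pt "0 0 0 64 0" --pt "0 5 0 64 0" --pt "0 10 0 64 0" --pt "0 12 0 64 0"

```text
time: 16.3
position: [0.5149, -0.0571, 0.1163]
tool_rot: [2.218, 2.223, -0.004]
ft_force: [-3.5, -5.8, 1.0]
grip_width: 0.011
grip_force: 3.0
```

```bash
python3 - <<'E'
from h import *
s=get_state();print(s['position'],s['ft_force'],s['torque']); knobs()
E
```

```text
[ 0.5148773  -0.05710882  0.11629451] [-3.45129563 -5.84882754  0.95739927] [-1.34623738  0.87089684  0.07023308]
L n 52 theta 0.51 rmax 0.079
  return _methods._mean(a, axis=axis, dtype=dtype,
  ret = um.true_divide(
Traceback (most recent call last):
  File "h.py", line 49, in knobs
    print('L' if s>0 else 'R','n',len(f),'theta',np.round(np.arctan2(*np.median(f,0)),2),'rmax',np.hypot(*f.T).max().round(3))
                                                                                                ~~~~~~~~~~~~~~~~~~^^
ValueError: zero-size array to reduction operation maximum which has no identity
```

>>> arm_command --pt "0 0 0 -4 0" --pt "0 1 0 -9 0" --pt "0 3 0 -14 0" --pt "0 5 0 -18 0"

```text
time: 16.68
position: [0.5162, -0.0512, 0.1352]
tool_rot: [2.218, 2.222, 0.004]
ft_force: [0.7, -1.2, -0.8]
grip_width: 0.004
grip_force: 1.2
```

```bash
sed -i 's/if len(e)<20:/if len(e)<20 or s<0 and (np.hypot(s*(e[:,1]-.1135)-.086,e[:,2]-.095)>.055).sum()<5:/' h.py; python3 - <<'E'
from h import *
s=get_state();print(s['position'],s['ft_force'],s['torque']); knobs()
E
```

```text
[ 0.51617208 -0.05119853  0.13516595] [ 0.70998368 -1.19705064 -0.81882723] [-0.66557374 -0.0590181   0.01828771]
L n 52 theta 0.5 rmax 0.079
-1 unseen 66
```

>>> arm_command --pt "0 2 0 -4 0" --pt "0 4 0 -9 0" --pt "0 7 0 -13 0" --pt "0 10 0 -17 0" --pt "0 13 0 -20 0"

```text
time: 17.15
position: [0.5151, -0.038, 0.1537]
tool_rot: [2.219, 2.223, 0.001]
ft_force: [1.1, -2.7, 1.4]
grip_width: 0.005
grip_force: 1.4
```

>>> arm_command --pt "0 3 0 -3 0" --pt "0 6 0 -7 0" --pt "0 9 0 -9 0" --pt "0 12 0 -11 0" --pt "0 15 0 -13 0"

```text
time: 17.57
position: [0.5146, -0.0242, 0.166]
tool_rot: [2.219, 2.222, -0.002]
ft_force: [0.4, -6.0, -1.9]
grip_width: 0.009
grip_force: 2.8
```

```bash
python3 - <<'E'
from h import *
s=get_state();p=s['position']*1000;print(p,s['ft_force'],s['torque'])
k=(115.5-(p[1]+15.5)-86)/75; print('thR',np.arcsin(k),'knob z',95+75*np.sqrt(1-k*k)); knobs()
E
```

```text
[514.57382161 -24.16080702 166.00372689] [ 0.43846597 -6.03983499 -1.88857531] [-1.36595508 -0.20355    -0.0385039 ]
thR 0.5338027995250831 knob z 159.56587959175886
L n 51 theta 0.51 rmax 0.08
-1 unseen 6
```

>>> arm_command --pt "0 1.5 0 -1 0" --pt "0 3 0 -2 0" --pt "0 5 0 -3 0" --pt "0 6.5 0 -4 0" --pt "0 8 0 -5 0"

```text
time: 18.03
position: [0.5146, -0.0164, 0.1706]
tool_rot: [2.22, 2.222, -0.002]
ft_force: [1.0, -4.4, -2.5]
grip_width: 0.007
grip_force: 2.5
```

>>> arm_command --pt "0 1.5 0 -1 0" --pt "0 3 0 -1 0" --pt "0 5 0 -2 0" --pt "0 6.5 0 -2 0" --pt "0 8 0 -3 0"

```text
time: 18.45
position: [0.5145, -0.009, 0.1739]
tool_rot: [2.22, 2.221, -0.003]
ft_force: [1.1, -5.3, -2.1]
grip_width: 0.006
grip_force: 2.8
```

```bash
python3 - <<'E'
from h import *
s=get_state();p=s['position']*1000;print(p,s['ft_force'],s['torque'])
k=(115.5-(p[1]+15.5)-86)/75; print('thR',np.arcsin(k),'knob z',95+75*np.sqrt(1-k*k)); knobs()
E
```

```text
[514.53156989  -8.99256399 173.93505414] [ 1.05377493 -5.27724776 -2.06314753] [-1.34140137 -0.10691727  0.00208236]
thR 0.311584809421123 knob z 166.3886685752646
L n 53 theta 0.52 rmax 0.08
R n 5 theta 0.36 rmax 0.083
```

>>> arm_command --pt "0 -10 0 0 0" --pt "0 -14 0 -15 0" --pt "0 -14 0 -45 0" --pt "0 -14 0 -72 0" --pt "0 20 0 -72 0"

```text
time: 18.92
position: [0.5177, 0.0063, 0.252]
tool_rot: [2.227, 2.207, 0.011]
ft_force: [2.5, -0.8, 0.1]
grip_width: 0.006
grip_force: 0.0
```

>>> arm_command --pt "0 40 0 0 0" --pt "0 80 0 0 0" --pt "0 120 0 0 0" --pt "0 160 0 0 0" --pt "0 200 0 0 0"

```text
time: 19.33
position: [0.5135, 0.2155, 0.2462]
tool_rot: [-2.217, -2.223, -0.002]
ft_force: [0.9, -0.1, 0.8]
grip_width: 0.007
grip_force: 0.0
```

>>> arm_command --pt "0 40 0 0 0" --pt "0 61 0 0 0" --pt "0 61 0 30 0" --pt "0 61 0 60 0" --pt "0 61 0 79 0"

```text
time: 19.75
position: [0.5123, 0.2747, 0.1641]
tool_rot: [-2.215, -2.224, 0.004]
ft_force: [-0.5, -0.9, -0.7]
grip_width: 0.005
grip_force: 0.0
```

>>> arm_command --pt "0 -3 0 0 0" --pt "0 -7 0 0 0" --pt "0 -10 0 0 0" --pt "0 -12 0 0 0" --pt "0 -13 0 0 0"

```text
time: 20.17
position: [0.5153, 0.2605, 0.169]
tool_rot: [2.22, 2.222, 0.005]
ft_force: [0.2, -0.9, -0.7]
grip_width: 0.005
grip_force: 0.0
```

```bash
python3 - <<'E'
from h import *
s=get_state();p=s['position']*1000;print(p,s['ft_force'],s['torque'])
k=(p[1]-15.5-117-86)/75; print('thL',np.arcsin(k),'knob z',95+75*np.sqrt(1-k*k)); knobs()
E
```

```text
[515.33640418 260.49178911 169.00934252] [ 0.24954616 -0.86755101 -0.7244147 ] [-0.11995227  0.02284433  0.02070178]
thL 0.5942536640565048 knob z 157.1424946988265
L n 53 theta 0.5 rmax 0.081
R n 40 theta 0.31 rmax 0.081
```

>>> arm_command --pt "0 -3 0 -1 0" --pt "0 -5 0 -2 0" --pt "0 -7 0 -3 0" --pt "0 -9 0 -4 0" --pt "0 -11 0 -4 0"

```text
time: 20.63
position: [0.5145, 0.2508, 0.1721]
tool_rot: [-2.218, -2.224, -0.004]
ft_force: [0.2, 3.4, 2.6]
grip_width: 0.007
grip_force: 1.6
```

>>> arm_command --pt "0 -1.5 0 -1 0" --pt "0 -3 0 -1 0" --pt "0 -5 0 -2 0" --pt "0 -6.5 0 -2 0" --pt "0 -8 0 -3 0"

```text
time: 21.05
position: [0.5143, 0.2422, 0.174]
tool_rot: [-2.219, -2.223, -0.001]
ft_force: [1.9, 5.4, -1.1]
grip_width: 0.008
grip_force: 2.2
```

```bash
python3 - <<'E'
from h import *
s=get_state();p=s['position']*1000;print(p,s['ft_force'],s['torque'])
k=(p[1]-15.5-117-86)/75; print('thL',np.arcsin(k),'knob z',95+75*np.sqrt(1-k*k)); knobs()
E
```

```text
[514.28534661 242.15446324 174.03984523] [ 1.86473595  5.41777351 -1.14013751] [ 0.87169912 -0.1103285  -0.00467033]
thL 0.32087059743822716 knob z 166.17208981576516
L n 51 theta 0.28 rmax 0.081
R n 41 theta 0.31 rmax 0.081
```

>>> arm_command --pt "0 -1.5 0 0 0" --pt "0 -3 0 -1 0" --pt "0 -4.5 0 -1 0" --pt "0 -6 0 -1 0" --pt "0 -7 0 -2 0"

```text
time: 21.52
position: [0.5142, 0.2362, 0.1763]
tool_rot: [-2.217, -2.224, -0.003]
ft_force: [2.7, 5.3, 0.3]
grip_width: -0.001
grip_force: 2.8
```

>>> arm_command --pt "0 -1.5 0 0 0" --pt "0 -3 0 0 0" --pt "0 -4 0 -1 0" --pt "0 -5 0 -1 0" --pt "0 -6 0 -1 0"

```text
time: 21.93
position: [0.5143, 0.2304, 0.1777]
tool_rot: [-2.217, -2.224, -0.004]
ft_force: [-1.2, 6.7, 3.8]
grip_width: 0.005
grip_force: 3.2
```

```bash
python3 - <<'E'
from h import *
s=get_state();p=s['position']*1000;print(p,s['ft_force'],s['torque'])
k=(p[1]-15.5-117-86)/75; print('thL',np.arcsin(k),'knob z',95+75*np.sqrt(1-k*k)); knobs()
E
```

```text
[514.30580369 230.4266755  177.67733232] [-1.21401099  6.67350619  3.76628469] [ 1.3005941   0.11983008 -0.05125925]
thL 0.15970031272088664 knob z 169.0456238511581
L n 48 theta 0.12 rmax 0.081
R n 40 theta 0.31 rmax 0.083
```

>>> arm_command --pt "0 10 0 0 0" --pt "0 14 0 -15 0" --pt "0 14 0 -45 0" --pt "0 14 0 -72 0" --pt "0 -20 0 -72 0"

```text
time: 22.4
position: [0.5151, 0.2157, 0.2533]
tool_rot: [2.208, 2.234, 0.011]
ft_force: [0.3, 0.6, -0.1]
grip_width: 0.009
grip_force: 0.0
```

>>> arm_command --pt "0 -40 0 0 0" --pt "0 -80 0 0 0" --pt "0 -120 0 0 0" --pt "0 -160 0 0 0" --pt "0 -200 0 0 0"

```text
time: 22.82
position: [0.5135, 0.0055, 0.2483]
tool_rot: [-2.22, -2.222, 0.005]
ft_force: [1.0, -0.3, -0.2]
grip_width: 0.002
grip_force: 0.0
```

>>> arm_command --pt "0 -37 0 0 0" --pt "0 -37 0 0 0" --pt "0 -37 0 30 0" --pt "0 -37 0 60 0" --pt "0 -37 0 74 0"

```text
time: 23.23
position: [0.512, -0.0294, 0.1712]
tool_rot: [-2.219, -2.22, 0.01]
ft_force: [-0.8, 0.5, -0.8]
grip_width: 0.006
grip_force: 0.0
```

>>> arm_command --pt "0 4 0 0 0" --pt "0 8 0 0 0" --pt "0 11 0 0 0" --pt "0 13 0 0 0" --pt "0 15 0 0 0"

```text
time: 23.65
position: [0.5156, -0.0128, 0.1763]
tool_rot: [2.218, 2.223, 0.003]
ft_force: [0.5, -0.0, -0.2]
grip_width: 0.001
grip_force: 0.0
```

```bash
python3 - <<'E'
from h import *
s=get_state();p=s['position']*1000;print(p,s['ft_force'],s['torque'])
k=(115.5-(p[1]+15.5)-86)/75; print('thR',np.arcsin(k),'knob z',95+75*np.sqrt(1-k*k)); knobs()
E
```

```text
[515.61951726 -12.77958666 176.33711551] [ 0.46623704 -0.00064792 -0.17714108] [-0.09546082  0.06324289 -0.0608552 ]
thR 0.36511975235148725 knob z 165.05607567120802
L n 45 theta 0.12 rmax 0.08
R n 6 theta 0.36 rmax 0.084
```

>>> arm_command --pt "0 3 0 0 0" --pt "0 5 0 -1 0" --pt "0 7 0 -1 0" --pt "0 9 0 -2 0" --pt "0 11 0 -2 0"

```text
time: 24.12
position: [0.515, -0.0026, 0.1775]
tool_rot: [2.219, 2.222, 0.0]
ft_force: [0.1, -1.3, 0.9]
grip_width: 0.004
grip_force: 1.1
```

>>> arm_command --pt "0 1.5 0 0 0" --pt "0 3 0 -1 0" --pt "0 4.5 0 -1 0" --pt "0 6 0 -1 0" --pt "0 7 0 -1 0"

```text
time: 24.53
position: [0.515, 0.0032, 0.1784]
tool_rot: [2.219, 2.221, -0.002]
ft_force: [-0.0, -5.4, 2.7]
grip_width: 0.002
grip_force: 3.1
```

```bash
python3 - <<'E'
from h import *
s=get_state();p=s['position']*1000;print(p,s['ft_force'],s['torque'])
k=(115.5-(p[1]+15.5)-86)/75; print('thR',np.arcsin(k),'knob z',95+75*np.sqrt(1-k*k)); knobs()
E
```

```text
[514.95585528   3.18176563 178.44448129] [-0.0116044  -5.37380744  2.73105741] [-1.46176452  0.05611884 -0.01866552]
thR 0.14474805585994777 knob z 169.21567088660697
L n 47 theta 0.13 rmax 0.081
R n 5 theta 0.15 rmax 0.083
```

Continue R in small steps to the hard stop, watching the force.

>>> arm_command --pt "0 1.5 0 0 0" --pt "0 3 0 0 0" --pt "0 4.5 0 0 0" --pt "0 6 0 0 0"

```text
time: 24.92
position: [0.5151, 0.0091, 0.1788]
tool_rot: [2.22, 2.221, -0.001]
ft_force: [-0.0, -6.0, 3.8]
grip_width: 0.003
grip_force: 3.0
```

>>> arm_command --pt "0 1 0 0 0" --pt "0 2 0 0 0" --pt "0 2 0 0 0"

```text
time: 25.17
position: [0.5151, 0.0114, 0.1788]
tool_rot: [2.219, 2.221, -0.001]
ft_force: [-0.2, -5.8, 4.0]
grip_width: 0.004
grip_force: 2.7
```

```bash
python3 - <<'E'
from h import *
s=get_state();p=s['position']*1000;print(p,s['ft_force'],s['torque'])
knobs()
E
```

```text
[515.12057203  11.35203135 178.7947055 ] [-0.21258938 -5.80362408  3.98854587] [-1.24524346  0.10623663 -0.00387851]
L n 47 theta 0.13 rmax 0.08
-1 unseen 99
```

>>> arm_command --pt "0 0.5 0 0 0" --pt "0 1 0 0 0" --pt "0 1 0 0 0"

```text
time: 25.47
position: [0.5151, 0.012, 0.1788]
tool_rot: [2.219, 2.221, -0.001]
ft_force: [-0.2, -5.9, 4.5]
grip_width: 0.001
grip_force: 3.0
```

>>> arm_command --pt "0 0.5 0 0 0" --pt "0 1 0 0 0" --pt "0 1 0 0 0"

```text
time: 25.72
position: [0.5151, 0.0129, 0.1789]
tool_rot: [2.219, 2.221, -0.001]
ft_force: [-0.9, -6.4, 4.3]
grip_width: 0.005
grip_force: 3.2
```

>>> arm_command --pt "0 0.5 0 0 0" --pt "0 1 0 0 0" --pt "0 1 0 0 0"

```text
time: 25.97
position: [0.5151, 0.013, 0.1789]
tool_rot: [2.219, 2.219, -0.002]
ft_force: [-0.4, -7.7, 5.6]
grip_width: 0.011
grip_force: 3.9
```

>>> arm_command --pt "0 0.5 0 0 0" --pt "0 1 0 0 0" --pt "0 1 0 0 0"

```text
time: 26.22
position: [0.5151, 0.0131, 0.1789]
tool_rot: [2.22, 2.218, -0.004]
ft_force: [0.1, -10.1, 5.0]
grip_width: 0.001
grip_force: 4.7
```

>>> arm_command --pt "0 -10 0 0 0" --pt "0 -16 0 -15 0" --pt "0 -16 0 -45 0" --pt "0 -16 0 -70 0" --pt "0 15 0 -70 0"

```text
time: 26.63
position: [0.5173, 0.0263, 0.2533]
tool_rot: [2.226, 2.21, 0.01]
ft_force: [1.5, 0.1, -0.6]
grip_width: 0.005
grip_force: 0.0
```

>>> arm_command --pt "0 40 0 0 0" --pt "0 80 0 0 0" --pt "0 120 0 0 0" --pt "0 160 0 0 0" --pt "0 200 0 0 0"

```text
time: 27.05
position: [0.513, 0.2347, 0.2478]
tool_rot: [-2.216, -2.223, -0.0]
ft_force: [1.0, -0.8, 0.4]
grip_width: 0.003
grip_force: 0.0
```

>>> arm_command --pt "0 15 0 0 0" --pt "0 15 0 0 0" --pt "0 15 0 30 0" --pt "0 15 0 60 0" --pt "0 15 0 70 0"

```text
time: 27.47
position: [0.5118, 0.2448, 0.1738]
tool_rot: [-2.219, -2.221, 0.01]
ft_force: [-0.9, 0.4, -0.6]
grip_width: 0.006
grip_force: 0.0
```

>>> arm_command --pt "0 -4 0 0 0" --pt "0 -8 0 0 0" --pt "0 -11 0 0 0" --pt "0 -13 0 0 0" --pt "0 -13 0 0 0"

```text
time: 27.88
position: [0.5154, 0.2331, 0.1798]
tool_rot: [2.22, 2.222, 0.004]
ft_force: [0.1, -0.1, 0.4]
grip_width: 0.005
grip_force: 0.0
```

```bash
python3 - <<'E'
from h import *
s=get_state();p=s['position']*1000;print(p,s['ft_force'],s['torque'])
knobs()
E
```

```text
[515.37496208 233.07934181 179.82758091] [ 0.13104246 -0.1418076   0.44081389] [-0.03034967  0.00927832  0.03359889]
L n 47 theta 0.13 rmax 0.08
R n 49 theta 0.04 rmax 0.082
```

>>> arm_command --pt "0 -2 0 0 0" --pt "0 -4 0 0 0" --pt "0 -6 0 0 0" --pt "0 -8 0 0 0" --pt "0 -9 0 0 0"

```text
time: 28.35
position: [0.5145, 0.2249, 0.1784]
tool_rot: [-2.219, -2.224, -0.001]
ft_force: [0.3, 2.0, 1.3]
grip_width: 0.003
grip_force: 0.9
```

>>> arm_command --pt "0 -1 0 0 0" --pt "0 -2 0 0 0" --pt "0 -3 0 0 0" --pt "0 -3 0 0 0"

```text
time: 28.68
position: [0.5144, 0.2221, 0.1782]
tool_rot: [-2.219, -2.224, -0.001]
ft_force: [-0.4, 2.0, 1.3]
grip_width: 0.008
grip_force: 1.4
```

>>> arm_command --pt "0 -1 0 0 0" --pt "0 -1 0 0 0"

```text
time: 28.85
position: [0.5144, 0.2215, 0.1783]
tool_rot: [-2.218, -2.224, -0.002]
ft_force: [0.4, 4.6, 1.5]
grip_width: 0.003
grip_force: 2.1
```

>>> arm_command --pt "0 -1 0 0 0" --pt "0 -2 0 0 0" --pt "0 -2 0 0 0"

```text
time: 29.1
position: [0.5144, 0.2194, 0.1785]
tool_rot: [-2.218, -2.224, -0.002]
ft_force: [-0.1, 4.8, 3.8]
grip_width: 0.004
grip_force: 2.5
```

>>> arm_command --pt "0 -1 0 0 0" --pt "0 -1 0 0 0"

```text
time: 29.27
position: [0.5144, 0.2185, 0.1785]
tool_rot: [-2.218, -2.224, -0.002]
ft_force: [-1.0, 5.5, 3.6]
grip_width: 0.005
grip_force: 2.6
```

>>> arm_command --pt "0 -1 0 0 0" --pt "0 -1 0 0 0"

```text
time: 29.43
position: [0.5144, 0.2182, 0.1786]
tool_rot: [-2.218, -2.224, -0.004]
ft_force: [0.6, 5.5, 3.2]
grip_width: 0.008
grip_force: 3.3
```

>>> arm_command --pt "0 -1 0 0 0" --pt "0 -1 0 0 0"

```text
time: 29.6
position: [0.5143, 0.2181, 0.1786]
tool_rot: [-2.216, -2.224, -0.005]
ft_force: [0.5, 7.9, 2.6]
grip_width: 0.005
grip_force: 4.0
```

>>> arm_command --pt "0 -1 0 0 0" --pt "0 -1 0 0 0"

```text
time: 29.77
position: [0.5143, 0.218, 0.1787]
tool_rot: [-2.215, -2.224, -0.007]
ft_force: [0.3, 9.9, 2.3]
grip_width: 0.007
grip_force: 4.8
```

>>> arm_command --pt "0 -1 0 0 0" --pt "0 -1 0 0 0" --pt "0 -1 0 0 0"

```text
time: 30.02
position: [0.5143, 0.2178, 0.1788]
tool_rot: [-2.214, -2.225, -0.008]
ft_force: [0.0, 10.3, 1.8]
grip_width: 0.001
grip_force: 5.5
```

```bash
python3 - <<'E'
from h import *
s=get_state();p=s['position']*1000;print(p,s['ft_force'],s['torque'])
knobs()
E
```

```text
[514.28969044 217.81707255 178.7537172 ] [ 0.01169845 10.2528993   1.76145129] [ 2.38782267 -0.02508823 -0.02334323]
L n 42 theta -0.04 rmax 0.083
R n 50 theta 0.04 rmax 0.082
```

>>> arm_command --pt "0 10 0 0 0" --pt "0 18 0 -15 0" --pt "0 18 0 -45 0" --pt "0 18 0 -70 0" --pt "0 -15 0 -70 0"

```text
time: 30.48
position: [0.5153, 0.2047, 0.2519]
tool_rot: [2.209, 2.232, 0.01]
ft_force: [0.2, 0.3, 0.8]
grip_width: 0.008
grip_force: 0.0
```

>>> arm_command --pt "0 -40 0 0 0" --pt "0 -80 0 0 0" --pt "0 -120 0 0 0" --pt "0 -160 0 0 0" --pt "0 -200 0 0 0"

```text
time: 30.9
position: [0.5133, -0.0052, 0.2472]
tool_rot: [2.221, 2.222, -0.006]
ft_force: [1.4, -0.8, -0.4]
grip_width: 0.005
grip_force: 0.0
```

>>> arm_command --pt "0 -3 0 0 0" --pt "0 -3 0 0 0" --pt "0 -3 0 30 0" --pt "0 -3 0 60 0" --pt "0 -3 0 70 0"

```text
time: 31.32
position: [0.5117, -0.0037, 0.1737]
tool_rot: [-2.215, -2.222, 0.011]
ft_force: [-1.2, -0.1, -0.1]
grip_width: 0.006
grip_force: 0.0
```

```bash
python3 - <<'E'
from h import *
knobs(); s=get_state();p=s['position']*1000;print(p,s['ft_force'],s['torque'])
E
```

```text
L n 41 theta -0.03 rmax 0.081
R n 8 theta 0.04 rmax 0.142
[511.37477082  -3.70513665 173.29507222] [-0.48368633 -0.95459274 -1.27015541] [-0.09681185  0.1667519   0.00144546]
```

>>> arm_command --pt "0 4 0 0 0" --pt "0 8 0 0 0" --pt "0 11 0 0 0" --pt "0 13 0 0 0" --pt "0 13 0 0 0"

```text
time: 31.78
position: [0.5155, 0.0097, 0.1792]
tool_rot: [2.217, 2.224, 0.003]
ft_force: [-0.6, 0.4, 1.0]
grip_width: 0.006
grip_force: 0.0
```

>>> arm_command --pt "0 1 0 0 0" --pt "0 2 0 0 0" --pt "0 3 0 0 0" --pt "0 4 0 0 0" --pt "0 4 0 0 0"

```text
time: 32.2
position: [0.5148, 0.0121, 0.1782]
tool_rot: [2.219, 2.223, -0.0]
ft_force: [-0.9, -1.7, -0.2]
grip_width: 0.007
grip_force: 0.7
```

>>> arm_command --pt "0 1 0 0 0" --pt "0 1 0 0 0"

```text
time: 32.37
position: [0.5148, 0.0126, 0.1782]
tool_rot: [2.219, 2.222, -0.001]
ft_force: [-0.8, -3.0, 2.2]
grip_width: 0.007
grip_force: 1.7
```

>>> arm_command --pt "0 1 0 0 0" --pt "0 2 0 0 0" --pt "0 2 0 0 0"

```text
time: 32.62
position: [0.5148, 0.0131, 0.1783]
tool_rot: [2.219, 2.22, -0.003]
ft_force: [-0.8, -7.1, 2.5]
grip_width: 0.006
grip_force: 3.5
```

>>> arm_command --pt "0 1 0 0 0" --pt "0 2 0 0 0" --pt "0 2 0 0 0"

```text
time: 32.87
position: [0.5148, 0.0133, 0.1783]
tool_rot: [2.22, 2.218, -0.006]
ft_force: [-0.8, -10.5, 3.2]
grip_width: 0.007
grip_force: 5.1
```

>>> arm_command --pt "0 1 0 0 0" --pt "0 1 0 0 0"

```text
time: 33.03
position: [0.5148, 0.0135, 0.1783]
tool_rot: [2.22, 2.216, -0.007]
ft_force: [-0.9, -12.2, 2.5]
grip_width: 0.002
grip_force: 5.9
```

Both levers are at their hard stops. I'll back away and take a final look.

>>> arm_command --pt "0 -10 0 0 0" --pt "0 -20 0 -5 0" --pt "0 -25 0 -35 0" --pt "0 -25 0 -70 0" --pt "0 -60 0 -80 0"

```text
time: 33.45
position: [0.5174, -0.0339, 0.2626]
tool_rot: [2.207, 2.236, 0.014]
ft_force: [1.4, 0.4, -0.4]
grip_width: 0.01
grip_force: 0.0
```

>>> arm_command --pt "0 -40 0 0 0" --pt "0 -80 0 0 0" --pt "0 -80 0 0 0" --pt "0 -80 0 0 0" --pt "0 -80 0 0 0"

```text
time: 33.87
position: [0.5151, -0.1202, 0.258]
tool_rot: [-2.218, -2.223, -0.002]
ft_force: [0.5, -0.2, -0.1]
grip_width: 0.006
grip_force: 0.0
```

```bash
python3 - <<'E'
from h import *
knobs(); im,d,P=cloud('scene'); h=cv2.cvtColor(im,cv2.COLOR_RGB2HSV).astype(int)
v,u=np.mgrid[:420,:560]; b=(u>=265)&(u<380)&(v>=90)&(v<230)&(d>0)
o=b&(h[...,0]<22)&(h[...,1]>170)&(P[...,2]>.1)&(abs(P[...,0]-.515)<.02); q=P[o]; print('handle',q.mean(0).round(4),np.percentile(q,[2,98],axis=0).round(4).tolist(),o.sum())
for a in((.085,.1),(.115,.13)):
    e=q[(q[:,1]>a[0])&(q[:,1]<a[1])]; print('top z',np.percentile(e[:,2],95))
im2,_=shot('top'); c=np.zeros((590,790,3),np.uint8)
c[:,:520]=cv2.resize(im[90:210,275:381],(520,590),interpolation=cv2.INTER_CUBIC)
c[:200,525:785]=cv2.resize(im2[180:280,130:260],(260,200)); c[210:410,525:785]=cv2.resize(im2[180:280,310:440],(260,200))
save(np.clip(c*1.6,0,255).astype(np.uint8),'g5.png')
E
```

```text
L n 42 theta -0.04 rmax 0.081
-1 unseen 96
handle [0.518  0.1092 0.1328] [[0.5096, 0.0898, 0.1161], [0.5222, 0.1329, 0.1418]] 170
top z 0.14062952361348063
top z 0.14167540507686643
```

View pics/g5.png

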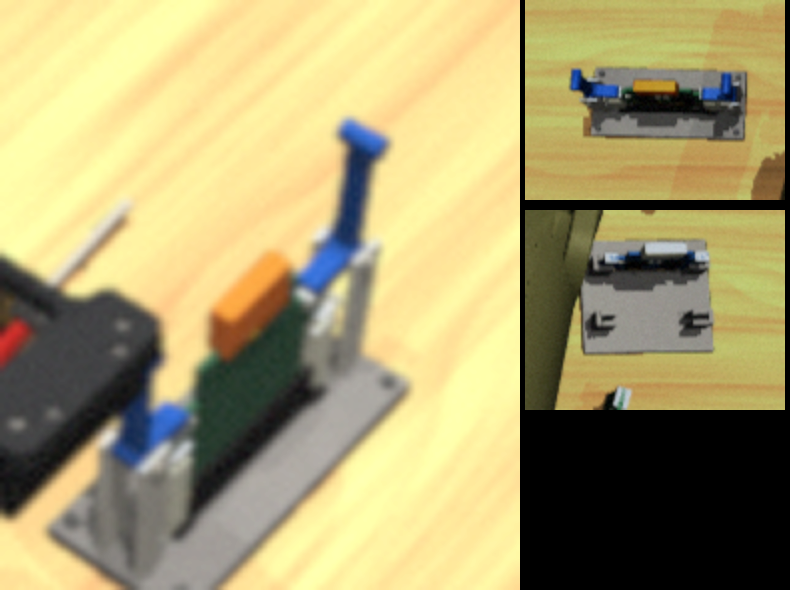

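The final view shows both levers upright, at (360,180) and (140,410), with their noses on the card's shoulders. The handle top is at z = 141 mm, which is home level, and the white card has not moved.

```bash
python3 -c "
from bench import *
print(close_job())"
```

```text
the job is handed in; nothing more can be done
None
```

I set the orange-handled card down on the contacts by feel and let go, then swung both ejector levers in to their stops; the handle top is at home height (141 mm), and I handed the job in at about 34 s.

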